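# Clear the rejected cover plate from the test stand into the reject bin

## Robot

A 6-joint arm with a two-finger parallel gripper is mounted at the origin on the work surface. World frame = base frame: x ahead of the robot, y to its left, z up, the work surface at z = 0. Lengths are in m, angles in degrees, forces in N, time in s.
With the tool pointing down it reaches from about 0.275 to 1 m from the base axis. Payload 8.4 kg.
Tool frame: the origin (TCP) lies between the finger pads; the fingertips stand 14 mm ahead of it and the grasp point (between the pads) lies 5 mm behind it (nose_length is the distance from the TCP to the fingertips, in m); z points along the fingers, y is the line along which they close (so a half turn about z gives the same grasp; the last joint's range is limited). The gripper opens to 85 mm and grips with 20 to 120 N. Pads are 22 mm wide; open, the fingers measure 114 mm over their backs; the gripper's body (76 mm by 85 mm) begins 54 mm behind the grasp point. The pads swing forward as they close: fully open they stand 13 mm farther back than shut.
Start: joints at [-68.721, 20.225, 93.587, -0, 66.188, -0.138], TCP at [0.228, -0.582, 0.245] pointing down, gripper open.
Joint ranges: [-150.9, 150.9], [-52.94, 120.26], [3.33, 152.33], [-74.26, 254.26], [0, 154.13], [-172.89, 172.89]. Speed limits (degrees/s): [127.2, 127.2, 159.86, 180, 180, 180].

## Interface

Orientations are given as a 3x3 rotation matrix whose columns are the frame's x, y, z axes.
In Python, from station import state, grab_frame, finish_job, nose_length gives the robot as it stands.
- The arm moves only by the tool send_rows, never from a script. Its argument "motion" is a list of rows, each an object of numbers: "hand": the closure, from 0 (fully open) to 1 (shut); "dx", "dy", "dz": the shift along the tool's x, y, z in m; "wx", "wy", "wz": the turn, a rotation vector about the tool's x, y, z in rad. In form: [{"hand": .., "dx": .., "dy": .., "dz": .., "wx": .., "wy": .., "wz": ..}, ...]. A call has 1 to 12 rows; each row shifts and turns the commanded pose from where the row before left it, along the tool's axes as they then stand; what a row does not reach is not made up. A row lasts 1/12 s, in which the tool goes at most 41.7 mm and 7.16 degrees, less where a joint would pass 70% of its speed; a pose out of reach is approached as far as the arm can. A call is refused whole if a number of a shift passes 0.0417 or a number of a turn 0.125, either way. A call with a gripper value outside its range is refused whole. The fingers move at their own pace and stop on an object; "squeeze" is the grip in N (left out, the last holds). Time passes only in rows, so rows that do not move let the fingers close. It gives the time, the measured TCP pose, the force, the opening and the grip force at its end, in the units of the state.
- state(): the state, without advancing time (a new reading comes with each control period).
- grab_frame(name): name is "side" or "top"; returns a dict with "img" (384x512x3 uint8, red, green, blue), "intrinsics" (3x3 intrinsics, pixels), "view" (4x4, takes a point from world to camera coordinates). Camera axes: x right, y down, z forward; pixel columns grow to the right and rows downward; lengths in m; the calibration is good to about 2 mm. A picture is of the moment at which its call begins. There is no depth.
- finish_job(): hands the job in; it is judged then, once.
The state is a dict: "t": time; "joints": joint angles; "qvel": joint speeds; "joint_torque": joint torques, N m; "eef_pos": TCP position; "orientation": TCP orientation; "ft_force": force on the tool from outside, world axes, zero at the start; "wrist_torque": the same for the moment, N m; "width": opening from 0.0 (shut) to 1.0 (fully open); "finger_force": force on a finger pad.
Only numpy, scipy, OpenCV 4.12 (cv2) and the standard library are available. Lean on these libraries where they do the work, as an engineer would, in place of code of your own. Each camera call takes 0.05 s, during which the arm holds its last target. There are 200 camera calls.

## Task

Push the open reject bin that stands beside the test stand squarely up against the stand's open side (the side without a rim), and only then slide the rejected cover plate out of its nest over that open edge so that it drops into the bin. The plate lies flush in the nest, so draw it out by gentle, steady fingertip pressure on its top face: do not lift it, and neither bear down hard on the plate nor shove the bin hard. Leave the bin standing against the stand and the other things on the bench where they are.

Things in the scene. Friction and masses are not known exactly. Their poses are not given: they have to be found in the camera images.
- stand: Fixed grey test stand 170 (x) x 120 (y) x 91 mm high, yaw varies. Origin: centre of its underside, z up. On top a shallow nest: black slippery floor 85 mm up, 6 mm rims on three sides (inner faces x = +-52, rear rim from y = +27 mm). The side at its own -y has no rim: an open edge at y = -60 mm with a sheer drop to the bench.
- open_edge (a point): Middle of the nest floor's open edge, at (0, -60, 85) mm in the stand's frame, same axes as the stand.
- plate: Loose aluminium cover plate 100 (x) x 80 (y) x 6 mm, about 0.33 kg, flush with the rims, 2 mm play, front edge 4 mm inside the open edge. Origin: centre of its underside; axes as the stand's. Friction with the nest about 0.35: fingertips pressed on top with some 5 N drag it. Its finish is spoilt if the fingers bear on it with 22 N. It tips over once its centre is past the edge.
- bin: Loose blue open bin 180 (x) x 150 (y) x 65 mm high, walls 4 mm, about 0.45 kg. Origin: centre of its underside. Stands on the bench 50 to 95 mm off the stand's open side (stand's -y), its x axis turned up to 0.14 rad from the stand's. Square against the stand its origin is at y = -135 mm in the stand's frame. Do not push it with 25 N or more.
- screwdriver: Bystander: screwdriver 190 mm long lying on the bench; origin under its middle.
- pump: Bystander: small pump body with brass stubs, 64 mm across, 85 mm high; origin under its centre.
- bottle: Bystander: white bottle, 60 mm across, 150 mm high; origin under its centre.
- coupling: Bystander: dark steel coupling, 30 mm across, 45 mm high, near one end of the bin; origin under its centre.
- collar: Bystander: steel collar ring, 44 mm across, 16 mm high; origin under its centre.
- wrench: Bystander: wrench 160 mm long; origin under its middle.
- tray: Bystander: yellow open tray 120 x 90 x 45 mm; origin under its centre.
There are look-alikes about, which are no part of the job. Of the things that look like the plate, the smaller one is meant.

How it is judged:
By the outcome, as a careful person would: the job done as asked, in the order asked, and still so for the second after the job is handed in, with the robot touching nothing.
It also fails if it takes over 64 s, if anything falls off the work surface, if the arm or the gripper's body presses on something with over 40 N, if the wrist force passes 120 N, or if a joint passes its speed limit or range.

## Working session

There is one attempt and no reset: what is moved stays moved. The work goes in short steps, Python scripts to look and compute and a tool call to move; the robot and the scene stay as the last step left them, time stands still between calls to the robot, and variables do not carry over. Pictures are saved under pics/ and viewed, at most 10 in all, crops included, and the job is handed in when it is done.

Besides the shell and the picture viewer there is one more tool, called in YAML: its name, and indented under it one key for each argument. send_rows: Moves the arm, as the interface text tells. Its arguments: {"type":"object","properties":{"motion":{"type":"array","items":{"type":"object","properties":{"hand":{"type":"number"},"dx":{"type":"number"},"dy":{"type":"number"},"dz":{"type":"number"},"wx":{"type":"number"},"wy":{"type":"number"},"wz":{"type":"number"}}}},"squeeze":{"type":"number"}},"required":["motion"]}

```bash
mkdir -p pics
cat > h.py <<'E'
import numpy as np, cv2
from station import state, grab_frame, finish_job, nose_length
def shot(name,fn,crop=None,s=1):
    f=grab_frame(name); im=f["img"]
    cv2.imwrite("pics/raw_%s"%fn,im[:,:,::-1])
    np.savez("pics/%s.npz"%name,K=f["intrinsics"],V=f["view"])
    if crop: im=im[crop[1]:crop[3],crop[0]:crop[2]]
    im=cv2.resize(im,None,fx=s,fy=s,interpolation=cv2.INTER_CUBIC)
    cv2.imwrite("pics/"+fn,im[:,:,::-1])
def ray(name,uv,z):
    d=np.load("pics/%s.npz"%name);K,V=d["K"],d["V"]
    R,t=V[:3,:3],V[:3,3]; c=-R.T@t
    r=R.T@np.linalg.solve(K,[uv[0],uv[1],1]); return c+r*(z-c[2])/r[2]
def proj(name,p):
    d=np.load("pics/%s.npz"%name);K,V=d["K"],d["V"]
    q=K@(V[:3,:3]@np.array(p)+V[:3,3]); return q[:2]/q[2]
E
python3 - <<'E'
from h import *
shot("top","t1.png",s=1.5); shot("side","s1.png",s=1.5)
s=state(); print(s, nose_length)
for n in("top","side"):
    d=np.load("pics/%s.npz"%n); print(d["K"],d["V"])
E
```

```text
{'t': 0.1, 'joints': array([-6.87189444e+01,  2.02599119e+01,  9.36266595e+01,  1.17928430e-03,
        6.61880688e+01, -1.34969757e-01]), 'qvel': array([ 0.01755492, -0.02186058, -0.13614641, -0.04933575, -0.01060616,
       -0.00575883]), 'joint_torque': array([ 1.11545601e-04, -6.06359696e+01, -3.42820323e+01,  1.13792091e-04,
        4.05119863e-03,  6.61120293e-05]), 'eef_pos': array([ 0.22808598, -0.58143239,  0.24460778]), 'orientation': array([[ 9.30956769e-01,  3.65129137e-01, -4.55266525e-04],
       [ 3.65129420e-01, -9.30955969e-01,  1.22072234e-03],
       [ 2.18882053e-05, -1.30267093e-03, -9.99999151e-01]]), 'ft_force': array([ 0.30732905, -0.33717924, -0.22248921]), 'wrist_torque': array([-0.04713158, -0.01175092, -0.01163269]), 'finger_force': 0.0, 'width': 1.0002878224611942} 0.014
[[348.59578629   0.         261.65461884]
 [  0.         348.59578629 190.91425007]
 [  0.           0.           1.        ]] [[-0.02830229 -0.99959748 -0.00196443  0.00942497]
 [-0.98793273  0.02827128 -0.15228151  0.51168277]
 [ 0.15227575 -0.00236919 -0.98833521  0.93484171]
 [ 0.          0.          0.          1.        ]]
[[486.97912576   0.         245.36915135]
 [  0.         486.97912576 188.88143485]
 [  0.           0.           1.        ]] [[-0.84859167 -0.52892972 -0.01120398  0.42121001]
 [-0.25320565  0.42464444 -0.86923185  0.20259716]
 [ 0.46452026 -0.73478599 -0.49427773  1.31439824]
 [ 0.          0.          0.          1.        ]]
```

View pics/t1.png

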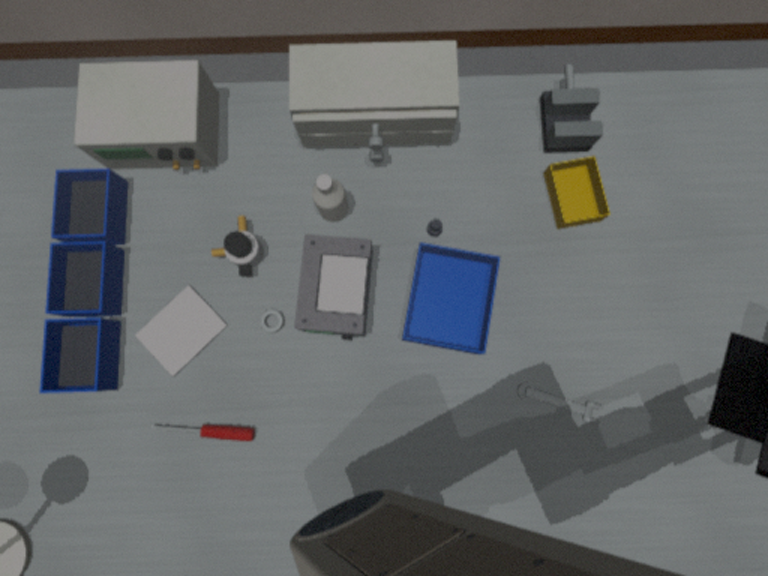

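View pics/s1.png

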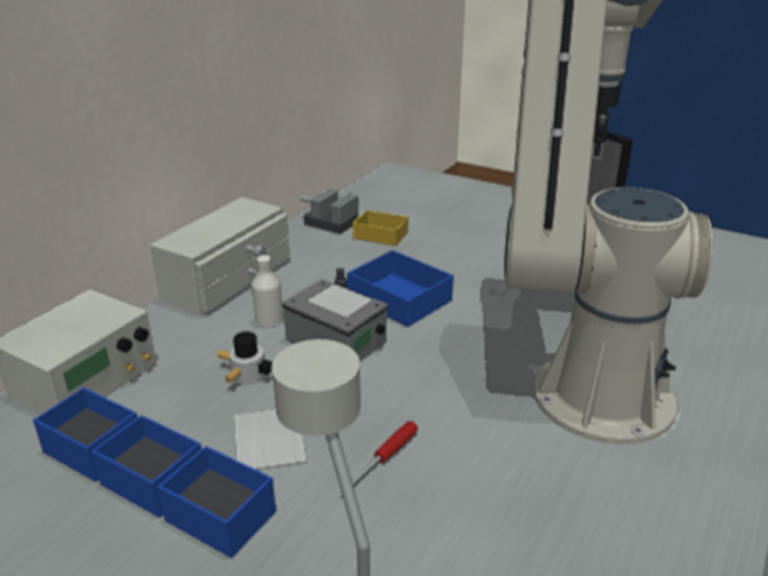

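The top view shows the stand at about (335,285) with the plate at (343,285). Its open edge faces right, towards the bin at (450,298), and the coupling is at (435,228). I'll enlarge that area.

Run:
```python
import cv2
im=cv2.imread("pics/raw_t1.png")[140:245,190:345]
cv2.imwrite("pics/c1.png",cv2.resize(im,None,fx=5,fy=5,interpolation=cv2.INTER_CUBIC))
```

```text
(no output)
```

View pics/c1.png

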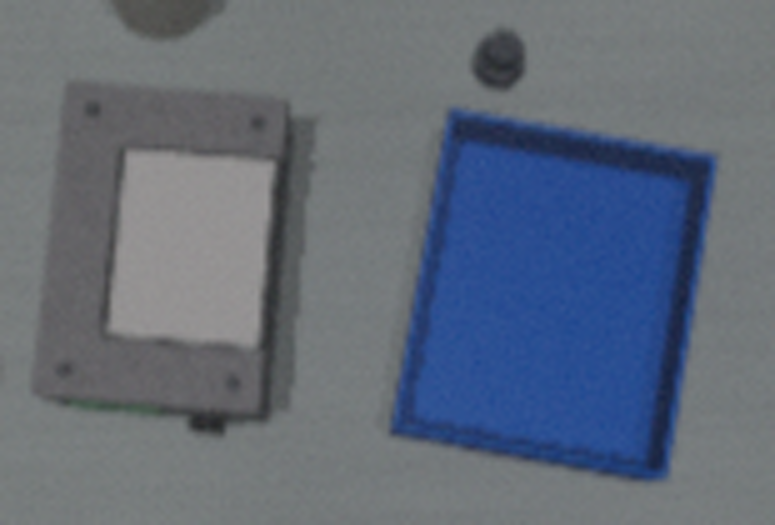

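```bash
cat > fit.py <<'E'
from h import *
from scipy.optimize import least_squares
def fit(name,px,z,w,h):
    P=np.array([ray(name,p,z)[:2] for p in px])
    # corners order: (+x?) local order given as (lx,ly)
    L=np.array([(a*w/2,b*h/2) for a,b in [(1,1),(1,-1),(-1,-1),(-1,1)]])
    f=lambda q:(np.array([[np.cos(q[2]),-np.sin(q[2])],[np.sin(q[2]),np.cos(q[2])]])@L.T).T+q[:2]-P
    r=least_squares(lambda q:f(q).ravel(),[*P.mean(0),0.0])
    return r.x,(f(r.x)*1000).round(1).tolist()
E
python3 - <<'E'
from fit import *
c=lambda L:[(190+(x+.5)/5-.5,140+(y+.5)/5-.5) for x,y in L]
# image up = world +x; image right = world -y. local +x=up, +y=left
print("stand",fit("top",c([(68,80),(288,98),(266,414),(35,395)]),.091,.17,.12))
print("plate",fit("top",c([(122,150),(277,157),(262,347),(106,335)]),.091,.10,.08))
b=fit("top",c([(450,108),(717,155),(665,480),(392,433)]),.065,.18,.15);print("bin",b)
print("coupling",ray("top",c([(498,58)])[0],.03))
for n,p,z in[("pump",(240/1.5,243/1.5),.08),("bottle",(325/1.5,180/1.5),.15),("tray",(577/1.5,190/1.5),.045),("collar",(272/1.5,320/1.5),.01)]:print(n,ray("top",p,z))
E
```

```text
stand (array([ 0.51317158,  0.09850061, -0.10190326]), [[-0.4, 0.3], [0.7, -1.1], [0.4, 1.0], [-0.7, -0.1]])
plate (array([ 0.51172142,  0.0839899 , -0.0931835 ]), [[0.3, -1.4], [-1.0, 1.6], [1.0, 0.9], [-0.3, -1.2]])
bin (array([ 0.48551348, -0.11063372, -0.20780123]), [[-0.1, 1.0], [-0.4, -0.3], [-0.7, -1.4], [1.2, 0.7]])
coupling [ 0.62621052 -0.08747017  0.03      ]
pump [0.59265173 0.26828799 0.08      ]
bottle [0.68108366 0.1047622  0.15      ]
tray [ 0.68641001 -0.36161391  0.045     ]
collar [0.45812781 0.22560418 0.01      ]
```

The fits agree with the given sizes to about 1 mm. The plan is to turn the tool so the finger line runs along the stand's x axis, then use both open fingers as a two-point square pusher behind the bin.

send_rows:
  motion:
    - {"hand": 0,"wz": -0.1216}
    - {"wz": -0.1216,"hand": 0}
    - {"wz": -0.1216,"hand": 0}
    - {"wz": -0.1216,"hand": 0}
    - {"wz": -0.1216,"hand": 0}
    - {"wz": -0.1216,"hand": 0}
    - {"wz": -0.1216,"hand": 0}
    - {"wz": -0.1216,"hand": 0}
    - {"wz": -0.1216,"hand": 0}
    - {"hand": 0}
    - {"hand": 0}

```text
invalid input at $.motion[0]: expected keys hand, dx, dy, dz, wx, wy, wz
```

```bash
cat >> h.py <<'E'
S0=np.array([.5132,.0985]);A=-.102
def S2W(x,y): c,s=np.cos(A),np.sin(A); return S0+[c*x-s*y,s*x+c*y]
def W2S(p): c,s=np.cos(A),np.sin(A); d=np.array(p[:2])-S0; return np.array([c*d[0]+s*d[1],-s*d[0]+c*d[1]])
def rep(tgt=None):
    s=state();R=s["orientation"];p=s["eef_pos"]
    print("t",s["t"],"pos",p.round(4),"stand",W2S(p).round(4),"yaw err",(np.arctan2(R[1,0],R[0,0])-A-np.pi/2).round(4),"F",s["ft_force"].round(2),"w",round(s["width"],3))
    print("tilt",R[:,2].round(4))
    if tgt is not None: print("tool delta",(R.T@(np.array([*S2W(*tgt[:2]),tgt[2]])-p)).round(4))
E
python3 - <<'E'
from h import *
rep((-.006,-.335,.12))
for p in [(525,388),(600,410)]: print(ray("top",(p[0]/1.5,p[1]/1.5),.005))
E
```

```text
t 0.1 pos [ 0.2281 -0.5814  0.2446] stand [-0.2144 -0.7054] yaw err -1.095 F [ 0.31 -0.34 -0.22] w 1.0
tilt [-5.0e-04  1.2e-03 -1.0e+00]
tool delta [ 0.3549 -0.2337  0.1249]
[ 0.31750432 -0.24773898  0.005     ]
[ 0.27343565 -0.38440893  0.005     ]
```

send_rows:
  motion:
    - {"hand": 0,"dx": 0,"dy": 0,"dz": 0,"wx": 0,"wy": 0,"wz": -0.1217}
    - {"hand": 0,"dx": 0,"dy": 0,"dz": 0,"wx": 0,"wy": 0,"wz": -0.1217}
    - {"hand": 0,"dx": 0,"dy": 0,"dz": 0,"wx": 0,"wy": 0,"wz": -0.1217}
    - {"hand": 0,"dx": 0,"dy": 0,"dz": 0,"wx": 0,"wy": 0,"wz": -0.1217}
    - {"hand": 0,"dx": 0,"dy": 0,"dz": 0,"wx": 0,"wy": 0,"wz": -0.1217}
    - {"hand": 0,"dx": 0,"dy": 0,"dz": 0,"wx": 0,"wy": 0,"wz": -0.1217}
    - {"hand": 0,"dx": 0,"dy": 0,"dz": 0,"wx": 0,"wy": 0,"wz": -0.1217}
    - {"hand": 0,"dx": 0,"dy": 0,"dz": 0,"wx": 0,"wy": 0,"wz": -0.1217}
    - {"hand": 0,"dx": 0,"dy": 0,"dz": 0,"wx": 0,"wy": 0,"wz": -0.1217}
    - {"hand": 0,"dx": 0,"dy": 0,"dz": 0,"wx": 0,"wy": 0,"wz": 0}

```text
t: 0.93
eef_pos: [0.2281, -0.5816, 0.2449]
orientation: [[0.096, 0.995, -0.0], [0.995, -0.096, 0.001], [0.001, -0.0, -1.0]]
ft_force: [0.2, 0.0, -0.1]
width: 0.998
finger_force: 0.0
```

send_rows:
  motion:
    - {"hand": 0,"dx": 0.03,"dy": 0.017,"dz": 0.01,"wx": 0,"wy": 0,"wz": 0}
    - {"hand": 0,"dx": 0.03,"dy": 0.017,"dz": 0.01,"wx": 0,"wy": 0,"wz": 0}
    - {"hand": 0,"dx": 0.03,"dy": 0.017,"dz": 0.01,"wx": 0,"wy": 0,"wz": 0}
    - {"hand": 0,"dx": 0.03,"dy": 0.017,"dz": 0.01,"wx": 0,"wy": 0,"wz": 0}
    - {"hand": 0,"dx": 0.03,"dy": 0.017,"dz": 0.01,"wx": 0,"wy": 0,"wz": 0}
    - {"hand": 0,"dx": 0.03,"dy": 0.017,"dz": 0.01,"wx": 0,"wy": 0,"wz": 0}
    - {"hand": 0,"dx": 0.03,"dy": 0.017,"dz": 0.01,"wx": 0,"wy": 0,"wz": 0}
    - {"hand": 0,"dx": 0.03,"dy": 0.017,"dz": 0.01,"wx": 0,"wy": 0,"wz": 0}
    - {"hand": 0,"dx": 0.03,"dy": 0.017,"dz": 0.01,"wx": 0,"wy": 0,"wz": 0}
    - {"hand": 0,"dx": 0.03,"dy": 0.017,"dz": 0.01,"wx": 0,"wy": 0,"wz": 0}
    - {"hand": 0,"dx": 0.03,"dy": 0.017,"dz": 0.01,"wx": 0,"wy": 0,"wz": 0}
    - {"hand": 0,"dx": 0.03,"dy": 0.017,"dz": 0.01,"wx": 0,"wy": 0,"wz": 0}

```text
t: 1.93
eef_pos: [0.4684, -0.2429, 0.1248]
orientation: [[0.106, 0.994, -0.0], [0.994, -0.106, -0.0], [-0.0, -0.0, -1.0]]
ft_force: [0.1, -0.1, -0.2]
width: 1.0
finger_force: 0.0
```

```bash
python3 -c "
from h import *
rep((-.006,-.335,.026))"
```

```text
t 1.9333 pos [ 0.4684 -0.2429  0.1248] stand [-0.0098 -0.3442] yaw err -0.0046 F [ 0.09 -0.13 -0.16] w 1.0
tilt [-0. -0. -1.]
tool delta [0.0092 0.0038 0.0988]
```

send_rows:
  motion:
    - {"hand": 0,"dx": 0,"dy": 0.004,"dz": 0.02,"wx": 0,"wy": 0,"wz": 0}
    - {"hand": 0,"dx": 0,"dy": 0,"dz": 0.02,"wx": 0,"wy": 0,"wz": 0}
    - {"hand": 0,"dx": 0,"dy": 0,"dz": 0.02,"wx": 0,"wy": 0,"wz": 0}
    - {"hand": 0,"dx": 0,"dy": 0,"dz": 0.015,"wx": 0,"wy": 0,"wz": 0}
    - {"hand": 0,"dx": 0,"dy": 0,"dz": 0.012,"wx": 0,"wy": 0,"wz": 0}
    - {"hand": 0,"dx": 0,"dy": 0,"dz": 0.01,"wx": 0,"wy": 0,"wz": 0}
    - {"hand": 0,"dx": 0,"dy": 0,"dz": 0,"wx": 0,"wy": 0,"wz": 0}
    - {"hand": 0,"dx": 0,"dy": 0,"dz": 0,"wx": 0,"wy": 0,"wz": 0}

```text
t: 2.6
eef_pos: [0.4715, -0.2449, 0.0281]
orientation: [[0.103, 0.995, -0.001], [0.995, -0.103, 0.0], [0.0, -0.001, -1.0]]
ft_force: [-0.6, -0.4, 0.5]
width: 0.999
finger_force: 0.0
```

```bash
python3 -c "
from h import *
rep((-.006,-.221,.028))"
```

```text
t 2.6 pos [ 0.4715 -0.2449  0.0281] stand [-0.0065 -0.3458] yaw err -0.0011 F [-0.57 -0.43  0.53] w 0.999
tilt [-7.e-04  4.e-04 -1.e+00]
tool delta [1.248e-01 4.000e-04 1.000e-04]
```

send_rows:
  motion:
    - {"hand": 0,"dx": 0.004,"dy": 0,"dz": 0,"wx": 0,"wy": 0,"wz": 0}
    - {"hand": 0,"dx": 0.004,"dy": 0,"dz": 0,"wx": 0,"wy": 0,"wz": 0}
    - {"hand": 0,"dx": 0.004,"dy": 0,"dz": 0,"wx": 0,"wy": 0,"wz": 0}
    - {"hand": 0,"dx": 0.004,"dy": 0,"dz": 0,"wx": 0,"wy": 0,"wz": 0}
    - {"hand": 0,"dx": 0.004,"dy": 0,"dz": 0,"wx": 0,"wy": 0,"wz": 0}
    - {"hand": 0,"dx": 0.004,"dy": 0,"dz": 0,"wx": 0,"wy": 0,"wz": 0}
    - {"hand": 0,"dx": 0.004,"dy": 0,"dz": 0,"wx": 0,"wy": 0,"wz": 0}
    - {"hand": 0,"dx": 0.004,"dy": 0,"dz": 0,"wx": 0,"wy": 0,"wz": 0}
    - {"hand": 0,"dx": 0.004,"dy": 0,"dz": 0,"wx": 0,"wy": 0,"wz": 0}
    - {"hand": 0,"dx": 0.004,"dy": 0,"dz": 0,"wx": 0,"wy": 0,"wz": 0}
    - {"hand": 0,"dx": 0.004,"dy": 0,"dz": 0,"wx": 0,"wy": 0,"wz": 0}
    - {"hand": 0,"dx": 0.004,"dy": 0,"dz": 0,"wx": 0,"wy": 0,"wz": 0}

```text
t: 3.6
eef_pos: [0.4769, -0.1969, 0.0283]
orientation: [[0.102, 0.995, 0.001], [0.995, -0.102, -0.0], [-0.0, 0.001, -1.0]]
ft_force: [-0.1, -2.9, -0.4]
width: 0.998
finger_force: 1.0
```

send_rows:
  motion:
    - {"hand": 0,"dx": 0.004,"dy": 0,"dz": 0,"wx": 0,"wy": 0,"wz": 0}
    - {"hand": 0,"dx": 0.004,"dy": 0,"dz": 0,"wx": 0,"wy": 0,"wz": 0}
    - {"hand": 0,"dx": 0.004,"dy": 0,"dz": 0,"wx": 0,"wy": 0,"wz": 0}
    - {"hand": 0,"dx": 0.004,"dy": 0,"dz": 0,"wx": 0,"wy": 0,"wz": 0}
    - {"hand": 0,"dx": 0.004,"dy": 0,"dz": 0,"wx": 0,"wy": 0,"wz": 0}
    - {"hand": 0,"dx": 0.004,"dy": 0,"dz": 0,"wx": 0,"wy": 0,"wz": 0}
    - {"hand": 0,"dx": 0.004,"dy": 0,"dz": 0,"wx": 0,"wy": 0,"wz": 0}
    - {"hand": 0,"dx": 0.004,"dy": 0,"dz": 0,"wx": 0,"wy": 0,"wz": 0}
    - {"hand": 0,"dx": 0.004,"dy": 0,"dz": 0,"wx": 0,"wy": 0,"wz": 0}
    - {"hand": 0,"dx": 0.004,"dy": 0,"dz": 0,"wx": 0,"wy": 0,"wz": 0}

```text
t: 4.43
eef_pos: [0.4806, -0.1569, 0.0283]
orientation: [[0.101, 0.995, -0.0], [0.995, -0.101, -0.0], [-0.0, -0.0, -1.0]]
ft_force: [0.1, -2.5, -0.7]
width: 0.997
finger_force: 1.5
```

```bash
python3 -c "
from h import *
rep((-.006,-.221,.028))
shot('top','t2.png',(190,120,345,250),5)"
```

```text
t 4.4333 pos [ 0.4806 -0.1569  0.0283] stand [-0.0065 -0.2574] yaw err 0.0004 F [ 0.09 -2.5  -0.66] w 0.997
tilt [-1.e-04 -0.e+00 -1.e+00]
tool delta [0.0364 0.0005 0.0003]
```

View pics/t2.png

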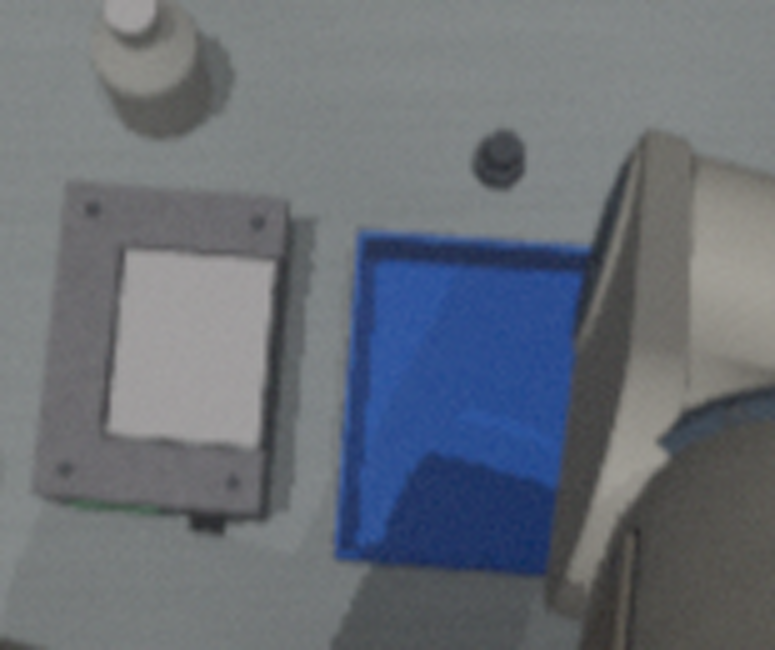

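The bin is now square: its edge from (360,232) to (338,557) is parallel to the stand's edge. I'll compute the remaining gap.

```bash
python3 -c "
from h import *
c=lambda x,y:(190+(x+.5)/5-.5,120+(y+.5)/5-.5)
for p in[(360,232),(338,557)]: print(W2S(ray('top',c(*p),.065)))
for p in[(288,200),(266,515)]: print(W2S(ray('top',c(*p),.091)))"
```

```text
[ 0.07425567 -0.09833749]
[-0.1038093  -0.09969896]
[ 0.08302836 -0.05903101]
[-0.08582486 -0.06105873]
```

send_rows:
  motion:
    - {"hand": 0,"dx": 0.004,"dy": 0,"dz": 0,"wx": 0,"wy": 0,"wz": 0}
    - {"hand": 0,"dx": 0.004,"dy": 0,"dz": 0,"wx": 0,"wy": 0,"wz": 0}
    - {"hand": 0,"dx": 0.004,"dy": 0,"dz": 0,"wx": 0,"wy": 0,"wz": 0}
    - {"hand": 0,"dx": 0.004,"dy": 0,"dz": 0,"wx": 0,"wy": 0,"wz": 0}
    - {"hand": 0,"dx": 0.004,"dy": 0,"dz": 0,"wx": 0,"wy": 0,"wz": 0}
    - {"hand": 0,"dx": 0.003,"dy": 0,"dz": 0,"wx": 0,"wy": 0,"wz": 0}
    - {"hand": 0,"dx": 0.002,"dy": 0,"dz": 0,"wx": 0,"wy": 0,"wz": 0}
    - {"hand": 0,"dx": 0.001,"dy": 0,"dz": 0,"wx": 0,"wy": 0,"wz": 0}

```text
t: 5.15
eef_pos: [0.4833, -0.1311, 0.0283]
orientation: [[0.101, 0.995, -0.0], [0.995, -0.101, 0.0], [0.0, -0.0, -1.0]]
ft_force: [0.2, -2.1, 1.6]
width: 0.997
finger_force: 1.5
```

send_rows:
  motion:
    - {"hand": 0,"dx": 0.002,"dy": 0,"dz": 0,"wx": 0,"wy": 0,"wz": 0}
    - {"hand": 0,"dx": 0.002,"dy": 0,"dz": 0,"wx": 0,"wy": 0,"wz": 0}
    - {"hand": 0,"dx": 0.002,"dy": 0,"dz": 0,"wx": 0,"wy": 0,"wz": 0}
    - {"hand": 0,"dx": 0.002,"dy": 0,"dz": 0,"wx": 0,"wy": 0,"wz": 0}
    - {"hand": 0,"dx": 0.001,"dy": 0,"dz": 0,"wx": 0,"wy": 0,"wz": 0}

```text
t: 5.57
eef_pos: [0.4842, -0.1222, 0.0283]
orientation: [[0.102, 0.995, -0.0], [0.995, -0.102, 0.0], [0.0, -0.0, -1.0]]
ft_force: [-0.7, -2.5, 0.2]
width: 0.999
finger_force: 1.5
```

send_rows:
  motion:
    - {"hand": 0,"dx": 0.001,"dy": 0,"dz": 0,"wx": 0,"wy": 0,"wz": 0}
    - {"hand": 0,"dx": 0.0005,"dy": 0,"dz": 0,"wx": 0,"wy": 0,"wz": 0}

```text
t: 5.73
eef_pos: [0.4843, -0.1208, 0.0283]
orientation: [[0.101, 0.995, -0.0], [0.995, -0.101, 0.0], [0.0, -0.0, -1.0]]
ft_force: [-0.4, -3.2, -0.6]
width: 1.0
finger_force: 1.5
```

send_rows:
  motion:
    - {"hand": 0,"dx": 0.0005,"dy": 0,"dz": 0,"wx": 0,"wy": 0,"wz": 0}
    - {"hand": 0,"dx": 0.0005,"dy": 0,"dz": 0,"wx": 0,"wy": 0,"wz": 0}

```text
t: 5.9
eef_pos: [0.4844, -0.12, 0.0283]
orientation: [[0.102, 0.995, -0.0], [0.995, -0.102, 0.0], [0.0, -0.0, -1.0]]
ft_force: [-0.1, -2.8, 0.5]
width: 0.998
finger_force: 1.5
```

send_rows:
  motion:
    - {"hand": 0,"dx": 0.0005,"dy": 0,"dz": 0,"wx": 0,"wy": 0,"wz": 0}
    - {"hand": 0,"dx": 0.0005,"dy": 0,"dz": 0,"wx": 0,"wy": 0,"wz": 0}

```text
t: 6.07
eef_pos: [0.4845, -0.119, 0.0283]
orientation: [[0.102, 0.995, -0.0], [0.995, -0.102, 0.0], [0.0, -0.0, -1.0]]
ft_force: [-0.4, -3.4, 0.4]
width: 0.999
finger_force: 1.5
```

send_rows:
  motion:
    - {"hand": 0,"dx": 0.0005,"dy": 0,"dz": 0,"wx": 0,"wy": 0,"wz": 0}

```text
t: 6.15
eef_pos: [0.4845, -0.1188, 0.0283]
orientation: [[0.102, 0.995, -0.0], [0.995, -0.102, -0.0], [-0.0, -0.0, -1.0]]
ft_force: [-1.8, -11.0, 0.4]
width: 1.0
finger_force: 5.2
```

send_rows:
  motion:
    - {"hand": 0,"dx": 0.0005,"dy": 0,"dz": 0,"wx": 0,"wy": 0,"wz": 0}

```text
t: 6.23
eef_pos: [0.4845, -0.1187, 0.0283]
orientation: [[0.102, 0.995, -0.0], [0.995, -0.102, -0.001], [-0.001, -0.0, -1.0]]
ft_force: [-3.8, -14.7, -0.0]
width: 0.999
finger_force: 7.4
```

The bin is seated: the force rose from 3 to 15 N and both fingers share it. Next I back off, rise and check.

send_rows:
  motion:
    - {"hand": 0,"dx": -0.002,"dy": 0,"dz": 0,"wx": 0,"wy": 0,"wz": 0}
    - {"hand": 0,"dx": -0.008,"dy": 0,"dz": 0,"wx": 0,"wy": 0,"wz": 0}
    - {"hand": 0,"dx": -0.015,"dy": 0,"dz": 0,"wx": 0,"wy": 0,"wz": 0}
    - {"hand": 0,"dx": -0.02,"dy": 0,"dz": -0.01,"wx": 0,"wy": 0,"wz": 0}
    - {"hand": 1,"dx": -0.01,"dy": 0,"dz": -0.03,"wx": 0,"wy": 0,"wz": 0}
    - {"hand": 1,"dx": 0,"dy": 0,"dz": -0.035,"wx": 0,"wy": 0,"wz": 0}
    - {"hand": 1,"dx": 0,"dy": 0,"dz": -0.035,"wx": 0,"wy": 0,"wz": 0}
    - {"hand": 1,"dx": 0,"dy": 0,"dz": -0.03,"wx": 0,"wy": 0,"wz": 0}
    - {"hand": 1,"dx": 0,"dy": 0,"dz": 0,"wx": 0,"wy": 0,"wz": 0}

```text
t: 6.98
eef_pos: [0.4821, -0.1741, 0.1739]
orientation: [[0.102, 0.995, 0.008], [0.995, -0.102, -0.003], [-0.002, 0.009, -1.0]]
ft_force: [0.6, -0.8, -0.5]
width: 0.3
finger_force: 0.0
```

```bash
python3 -c "
from h import *
rep((0,.005,.14))
shot('top','t3.png',(190,120,345,250),5)"
```

```text
t 6.9833 pos [ 0.4821 -0.1741  0.1739] stand [-0.0032 -0.2744] yaw err -0.0001 F [ 0.61 -0.84 -0.48] w 0.3
tilt [ 0.0085 -0.0026 -1.    ]
tool delta [0.2794 0.0029 0.0335]
```

View pics/t3.png

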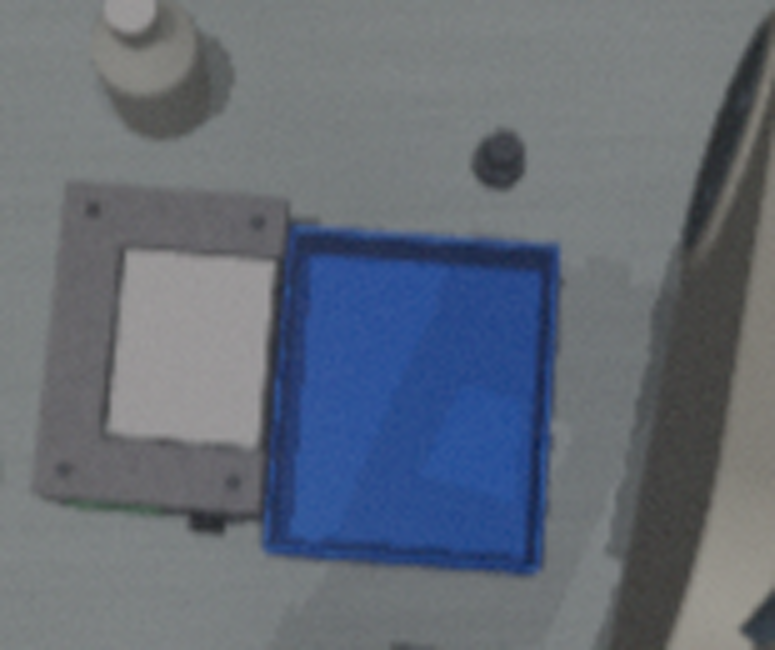

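The bin stands flush along the stand: its edge runs from (290,225) to (266,550). The coupling at (499,158) hasn't moved. Next the shut fingertips go over the rear part of the plate.

send_rows:
  motion:
    - {"hand": 1,"dx": 0.028,"dy": 0,"dz": 0,"wx": 0,"wy": 0,"wz": 0}
    - {"hand": 1,"dx": 0.028,"dy": 0,"dz": 0,"wx": 0,"wy": 0,"wz": 0}
    - {"hand": 1,"dx": 0.028,"dy": 0,"dz": 0,"wx": 0,"wy": 0,"wz": 0}
    - {"hand": 1,"dx": 0.028,"dy": 0,"dz": 0,"wx": 0,"wy": 0,"wz": 0}
    - {"hand": 1,"dx": 0.028,"dy": 0,"dz": 0,"wx": 0,"wy": 0,"wz": 0}
    - {"hand": 1,"dx": 0.028,"dy": 0,"dz": 0,"wx": 0,"wy": 0,"wz": 0}
    - {"hand": 1,"dx": 0.028,"dy": 0,"dz": 0,"wx": 0,"wy": 0,"wz": 0}
    - {"hand": 1,"dx": 0.028,"dy": 0.003,"dz": 0.01,"wx": 0,"wy": 0,"wz": 0}
    - {"hand": 1,"dx": 0.028,"dy": 0,"dz": 0.015,"wx": 0,"wy": 0,"wz": 0}
    - {"hand": 1,"dx": 0.028,"dy": 0,"dz": 0.015,"wx": 0,"wy": 0,"wz": 0}
    - {"hand": 1,"dx": 0,"dy": 0,"dz": 0.01,"wx": 0,"wy": 0,"wz": 0}
    - {"hand": 1,"dx": 0,"dy": 0,"dz": 0,"wx": 0,"wy": 0,"wz": 0}

```text
t: 8.03
eef_pos: [0.5084, 0.1063, 0.1152]
orientation: [[0.099, 0.995, -0.005], [0.995, -0.099, -0.001], [-0.001, -0.005, -1.0]]
ft_force: [-1.6, -0.1, 0.5]
width: -0.001
finger_force: 0.0
```

send_rows:
  motion:
    - {"hand": 1,"dx": 0,"dy": 0,"dz": 0,"wx": 0,"wy": 0,"wz": 0}
    - {"hand": 1,"dx": 0,"dy": 0,"dz": 0,"wx": 0,"wy": 0,"wz": 0}
    - {"hand": 1,"dx": 0,"dy": 0,"dz": 0,"wx": 0,"wy": 0,"wz": 0}

```text
t: 8.28
eef_pos: [0.5107, 0.1047, 0.1187]
orientation: [[0.103, 0.995, 0.001], [0.995, -0.103, 0.0], [0.0, 0.001, -1.0]]
ft_force: [-0.2, 0.3, -0.4]
width: 0.004
finger_force: 0.0
```

```bash
python3 -c "
from h import *
rep((0,.008,.106))"
```

```text
t 8.2833 pos [0.5107 0.1047 0.1187] stand [-0.0031  0.0059] yaw err -0.0009 F [-0.2   0.32 -0.44] w 0.004
tilt [ 5.e-04  1.e-04 -1.e+00]
tool delta [0.0021 0.0031 0.0127]
```

send_rows:
  motion:
    - {"hand": 1,"dx": 0.002,"dy": 0.003,"dz": 0.002,"wx": 0,"wy": 0,"wz": 0}
    - {"hand": 1,"dx": 0,"dy": 0,"dz": 0.002,"wx": 0,"wy": 0,"wz": 0}
    - {"hand": 1,"dx": 0,"dy": 0,"dz": 0.002,"wx": 0,"wy": 0,"wz": 0}
    - {"hand": 1,"dx": 0,"dy": 0,"dz": 0.002,"wx": 0,"wy": 0,"wz": 0}
    - {"hand": 1,"dx": 0,"dy": 0,"dz": 0.001,"wx": 0,"wy": 0,"wz": 0}
    - {"hand": 1,"dx": 0,"dy": 0,"dz": 0.001,"wx": 0,"wy": 0,"wz": 0}
    - {"hand": 1,"dx": 0,"dy": 0,"dz": 0,"wx": 0,"wy": 0,"wz": 0}
    - {"hand": 1,"dx": 0,"dy": 0,"dz": 0,"wx": 0,"wy": 0,"wz": 0}

```text
t: 8.95
eef_pos: [0.5136, 0.1073, 0.1082]
orientation: [[0.101, 0.995, -0.0], [0.995, -0.101, -0.0], [-0.0, -0.0, -1.0]]
ft_force: [0.9, 0.0, 0.4]
width: 0.0
finger_force: 0.0
```

send_rows:
  motion:
    - {"hand": 1,"dx": 0,"dy": 0,"dz": 0.0005,"wx": 0,"wy": 0,"wz": 0}
    - {"hand": 1,"dx": 0,"dy": 0,"dz": 0.0005,"wx": 0,"wy": 0,"wz": 0}
    - {"hand": 1,"dx": 0,"dy": 0,"dz": 0.0005,"wx": 0,"wy": 0,"wz": 0}
    - {"hand": 1,"dx": 0,"dy": 0,"dz": 0,"wx": 0,"wy": 0,"wz": 0}

```text
t: 9.28
eef_pos: [0.5136, 0.1072, 0.1067]
orientation: [[0.102, 0.995, -0.0], [0.995, -0.102, -0.0], [-0.0, -0.0, -1.0]]
ft_force: [0.1, -0.3, 0.3]
width: -0.002
finger_force: 0.0
```

send_rows:
  motion:
    - {"hand": 1,"dx": 0,"dy": 0,"dz": 0.0005,"wx": 0,"wy": 0,"wz": 0}
    - {"hand": 1,"dx": 0,"dy": 0,"dz": 0,"wx": 0,"wy": 0,"wz": 0}

```text
t: 9.45
eef_pos: [0.5136, 0.1072, 0.1062]
orientation: [[0.101, 0.995, -0.0], [0.995, -0.101, 0.0], [0.0, -0.0, -1.0]]
ft_force: [-0.4, -0.2, 0.2]
width: -0.001
finger_force: 0.0
```

send_rows:
  motion:
    - {"hand": 1,"dx": 0,"dy": 0,"dz": 0.0005,"wx": 0,"wy": 0,"wz": 0}
    - {"hand": 1,"dx": 0,"dy": 0,"dz": 0,"wx": 0,"wy": 0,"wz": 0}

```text
t: 9.62
eef_pos: [0.5136, 0.1072, 0.1057]
orientation: [[0.102, 0.995, -0.0], [0.995, -0.102, -0.0], [-0.0, -0.0, -1.0]]
ft_force: [-0.1, 0.6, 0.8]
width: 0.006
finger_force: 0.0
```

send_rows:
  motion:
    - {"hand": 1,"dx": 0,"dy": 0,"dz": 0.0004,"wx": 0,"wy": 0,"wz": 0}
    - {"hand": 1,"dx": 0,"dy": 0,"dz": 0,"wx": 0,"wy": 0,"wz": 0}

```text
t: 9.78
eef_pos: [0.5136, 0.1072, 0.1053]
orientation: [[0.102, 0.995, -0.0], [0.995, -0.102, 0.0], [0.0, -0.0, -1.0]]
ft_force: [-0.5, 0.2, -0.5]
width: -0.003
finger_force: 0.0
```

send_rows:
  motion:
    - {"hand": 1,"dx": 0,"dy": 0,"dz": 0.0003,"wx": 0,"wy": 0,"wz": 0}
    - {"hand": 1,"dx": 0,"dy": 0,"dz": 0,"wx": 0,"wy": 0,"wz": 0}

```text
t: 9.95
eef_pos: [0.5137, 0.1073, 0.1051]
orientation: [[0.101, 0.995, 0.0], [0.995, -0.101, 0.0], [0.0, 0.0, -1.0]]
ft_force: [-0.9, -0.4, -1.3]
width: 0.004
finger_force: 0.0
```

send_rows:
  motion:
    - {"hand": 1,"dx": 0,"dy": 0,"dz": 0.0003,"wx": 0,"wy": 0,"wz": 0}
    - {"hand": 1,"dx": 0,"dy": 0,"dz": 0,"wx": 0,"wy": 0,"wz": 0}

```text
t: 10.12
eef_pos: [0.5137, 0.1073, 0.1051]
orientation: [[0.102, 0.995, 0.0], [0.995, -0.102, 0.0], [0.0, 0.0, -1.0]]
ft_force: [-1.2, -0.4, 4.3]
width: 0.003
finger_force: 2.2
```

send_rows:
  motion:
    - {"hand": 1,"dx": 0,"dy": 0,"dz": 0.0002,"wx": 0,"wy": 0,"wz": 0}
    - {"hand": 1,"dx": 0,"dy": 0,"dz": 0,"wx": 0,"wy": 0,"wz": 0}

```text
t: 10.28
eef_pos: [0.5137, 0.1073, 0.1051]
orientation: [[0.101, 0.995, 0.0], [0.995, -0.101, 0.0], [0.0, 0.0, -1.0]]
ft_force: [-2.9, 0.6, 6.9]
width: -0.002
finger_force: 3.7
```

send_rows:
  motion:
    - {"hand": 1,"dx": 0,"dy": 0,"dz": 0.0002,"wx": 0,"wy": 0,"wz": 0}
    - {"hand": 1,"dx": 0,"dy": 0,"dz": 0,"wx": 0,"wy": 0,"wz": 0}

```text
t: 10.45
eef_pos: [0.5137, 0.1072, 0.1051]
orientation: [[0.101, 0.995, 0.0], [0.995, -0.101, 0.0], [0.0, 0.0, -1.0]]
ft_force: [-2.6, -0.3, 9.5]
width: -0.001
finger_force: 4.9
```

The fingers bear on the plate with 9.5 N. I'll drag slowly.

send_rows:
  motion:
    - {"hand": 1,"dx": -0.001,"dy": 0,"dz": 0,"wx": 0,"wy": 0,"wz": 0}
    - {"hand": 1,"dx": -0.001,"dy": 0,"dz": 0,"wx": 0,"wy": 0,"wz": 0}
    - {"hand": 1,"dx": -0.001,"dy": 0,"dz": 0,"wx": 0,"wy": 0,"wz": 0}
    - {"hand": 1,"dx": -0.001,"dy": 0,"dz": 0,"wx": 0,"wy": 0,"wz": 0}
    - {"hand": 1,"dx": -0.001,"dy": 0,"dz": 0,"wx": 0,"wy": 0,"wz": 0}

```text
t: 10.87
eef_pos: [0.5141, 0.1029, 0.1051]
orientation: [[0.102, 0.995, 0.002], [0.995, -0.102, 0.001], [0.001, 0.002, -1.0]]
ft_force: [0.7, 2.4, 5.2]
width: 0.002
finger_force: 2.6
```

send_rows:
  motion:
    - {"hand": 1,"dx": -0.0015,"dy": 0,"dz": 0,"wx": 0,"wy": 0,"wz": 0}
    - {"hand": 1,"dx": -0.0015,"dy": 0,"dz": 0,"wx": 0,"wy": 0,"wz": 0}
    - {"hand": 1,"dx": -0.0015,"dy": 0,"dz": 0,"wx": 0,"wy": 0,"wz": 0}
    - {"hand": 1,"dx": -0.0015,"dy": 0,"dz": 0,"wx": 0,"wy": 0,"wz": 0}

```text
t: 11.2
eef_pos: [0.5135, 0.0969, 0.1051]
orientation: [[0.102, 0.995, 0.002], [0.995, -0.102, 0.001], [0.001, 0.002, -1.0]]
ft_force: [-0.1, 3.2, 5.3]
width: 0.001
finger_force: 2.6
```

```bash
python3 -c "
from h import *
rep()
shot('side','s2.png',(160,150,320,250),5)"
```

```text
t 11.2 pos [0.5135 0.0969 0.1051] stand [ 0.0005 -0.0016] yaw err 0.0 F [-0.06  3.18  5.29] w 0.001
tilt [ 0.0021  0.0011 -1.    ]
```

View pics/s2.png

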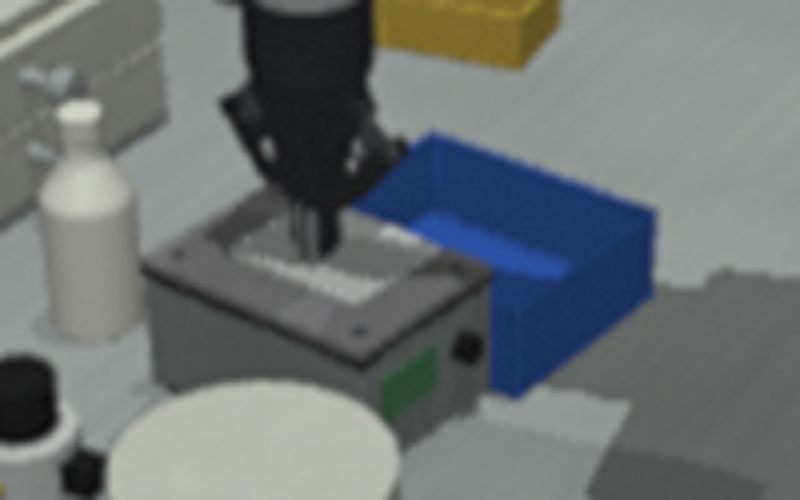

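The side view shows the fingertips on the plate at about (320,240). Whether the plate moved is unclear, so I'll compare brightness profiles along the plate near its x = -40 mm side with the first image.

```bash
cat > prof.py <<'E'
from h import *
def prof(fn,x=-.042,z=.091):
    im=cv2.cvtColor(cv2.imread(fn),cv2.COLOR_BGR2GRAY)
    ys=np.arange(-.09,.045,.005)
    uv=np.array([proj("side",[*S2W(x,y),z]) for y in ys],np.float32)
    return ys,cv2.remap(im,uv[:,0].reshape(1,-1),uv[:,1].reshape(1,-1),cv2.INTER_LINEAR)[0]
if __name__=="__main__":
    import sys
    for x in(-.042,-.03):
        ys,a=prof("pics/raw_s1.png",x);_,b=prof("pics/raw_"+sys.argv[1],x)
        print(x,[(int(round(y*1000)),int(p),int(q)) for y,p,q in zip(ys,a,b)])
E
python3 prof.py s2.png
```

```text
-0.042 [(-90, 50, 55), (-85, 49, 63), (-80, 48, 71), (-75, 49, 77), (-70, 49, 79), (-65, 47, 78), (-60, 50, 81), (-55, 97, 101), (-50, 149, 122), (-45, 174, 127), (-40, 176, 118), (-35, 177, 109), (-30, 177, 103), (-25, 176, 103), (-20, 174, 102), (-15, 174, 101), (-10, 173, 100), (-5, 172, 108), (0, 174, 132), (5, 175, 154), (10, 174, 161), (15, 173, 163), (20, 172, 162), (25, 169, 150), (30, 133, 120), (35, 109, 109), (40, 106, 111)]
-0.03 [(-90, 49, 58), (-85, 50, 63), (-80, 49, 71), (-75, 50, 76), (-70, 49, 78), (-65, 47, 77), (-60, 50, 92), (-55, 89, 131), (-50, 147, 168), (-45, 171, 155), (-40, 176, 124), (-35, 175, 110), (-30, 176, 105), (-25, 174, 102), (-20, 174, 102), (-15, 173, 102), (-10, 171, 101), (-5, 171, 102), (0, 173, 111), (5, 174, 137), (10, 173, 158), (15, 174, 162), (20, 173, 162), (25, 162, 151), (30, 130, 124), (35, 109, 111), (40, 107, 112)]
```

The plate has moved 1 to 2 mm at most, so the fingers slipped at 5 N. I'll press to about 12 N and drag again.

send_rows:
  motion:
    - {"hand": 1,"dx": 0,"dy": 0,"dz": 0.0003,"wx": 0,"wy": 0,"wz": 0}
    - {"hand": 1,"dx": 0,"dy": 0,"dz": 0.0002,"wx": 0,"wy": 0,"wz": 0}

```text
t: 11.42
eef_pos: [0.5135, 0.0966, 0.105]
orientation: [[0.102, 0.995, 0.002], [0.995, -0.102, 0.001], [0.001, 0.002, -1.0]]
ft_force: [-3.6, 0.0, 14.5]
width: 0.0
finger_force: 7.4
```

send_rows:
  motion:
    - {"hand": 1,"dx": -0.001,"dy": 0,"dz": 0,"wx": 0,"wy": 0,"wz": 0}
    - {"hand": 1,"dx": -0.001,"dy": 0,"dz": 0,"wx": 0,"wy": 0,"wz": 0}
    - {"hand": 1,"dx": -0.001,"dy": 0,"dz": 0,"wx": 0,"wy": 0,"wz": 0}
    - {"hand": 1,"dx": -0.001,"dy": 0,"dz": 0,"wx": 0,"wy": 0,"wz": 0}
    - {"hand": 1,"dx": -0.001,"dy": 0,"dz": 0,"wx": 0,"wy": 0,"wz": 0}
    - {"hand": 1,"dx": -0.001,"dy": 0,"dz": 0,"wx": 0,"wy": 0,"wz": 0}

```text
t: 11.92
eef_pos: [0.5135, 0.0912, 0.105]
orientation: [[0.102, 0.995, 0.003], [0.995, -0.102, 0.002], [0.002, 0.003, -1.0]]
ft_force: [0.4, 4.6, 7.7]
width: 0.001
finger_force: 4.5
```

```bash
python3 -c "
from h import *
rep()
shot('side','s3.png',(160,150,320,250),5)"; python3 prof.py s3.png
```

```text
t 11.9167 pos [0.5135 0.0912 0.105 ] stand [ 0.001  -0.0072] yaw err -0.0001 F [0.38 4.63 7.74] w 0.001
tilt [ 0.0034  0.0016 -1.    ]
-0.042 [(-90, 50, 55), (-85, 49, 63), (-80, 48, 72), (-75, 49, 77), (-70, 49, 78), (-65, 47, 86), (-60, 50, 107), (-55, 97, 120), (-50, 149, 123), (-45, 174, 113), (-40, 176, 107), (-35, 177, 105), (-30, 177, 103), (-25, 176, 102), (-20, 174, 101), (-15, 174, 102), (-10, 173, 109), (-5, 172, 131), (0, 174, 150), (5, 175, 162), (10, 174, 162), (15, 173, 160), (20, 172, 148), (25, 169, 121), (30, 133, 108), (35, 109, 109), (40, 106, 112)]
-0.03 [(-90, 49, 58), (-85, 50, 62), (-80, 49, 71), (-75, 50, 76), (-70, 49, 77), (-65, 47, 93), (-60, 50, 139), (-55, 89, 162), (-50, 147, 153), (-45, 171, 128), (-40, 176, 111), (-35, 175, 103), (-30, 176, 103), (-25, 174, 103), (-20, 174, 102), (-15, 173, 101), (-10, 171, 103), (-5, 171, 119), (0, 173, 146), (5, 174, 160), (10, 173, 164), (15, 174, 163), (20, 173, 149), (25, 162, 115), (30, 130, 101), (35, 109, 108), (40, 107, 113)]
```

The plate now follows; it moved about 5 mm over the last 5.5 mm of travel. I'll continue with a touch more pressure.

send_rows:
  motion:
    - {"hand": 1,"dx": -0.001,"dy": 0,"dz": 0.0002,"wx": 0,"wy": 0,"wz": 0}
    - {"hand": 1,"dx": -0.001,"dy": 0,"dz": 0,"wx": 0,"wy": 0,"wz": 0}
    - {"hand": 1,"dx": -0.001,"dy": 0,"dz": 0,"wx": 0,"wy": 0,"wz": 0}
    - {"hand": 1,"dx": -0.001,"dy": 0,"dz": 0,"wx": 0,"wy": 0,"wz": 0}
    - {"hand": 1,"dx": -0.001,"dy": 0,"dz": 0,"wx": 0,"wy": 0,"wz": 0}
    - {"hand": 1,"dx": -0.001,"dy": 0,"dz": 0,"wx": 0,"wy": 0,"wz": 0}

```text
t: 12.47
eef_pos: [0.5131, 0.0854, 0.105]
orientation: [[0.102, 0.995, 0.004], [0.995, -0.102, 0.002], [0.002, 0.004, -1.0]]
ft_force: [0.6, 5.6, 10.5]
width: -0.001
finger_force: 5.4
```

send_rows:
  motion:
    - {"hand": 1,"dx": -0.001,"dy": 0,"dz": 0,"wx": 0,"wy": 0,"wz": 0}
    - {"hand": 1,"dx": -0.001,"dy": 0,"dz": 0,"wx": 0,"wy": 0,"wz": 0}
    - {"hand": 1,"dx": -0.001,"dy": 0,"dz": 0,"wx": 0,"wy": 0,"wz": 0}
    - {"hand": 1,"dx": -0.001,"dy": 0,"dz": 0,"wx": 0,"wy": 0,"wz": 0}
    - {"hand": 1,"dx": -0.001,"dy": 0,"dz": 0,"wx": 0,"wy": 0,"wz": 0}
    - {"hand": 1,"dx": -0.001,"dy": 0,"dz": 0,"wx": 0,"wy": 0,"wz": 0}
    - {"hand": 1,"dx": -0.001,"dy": 0,"dz": 0,"wx": 0,"wy": 0,"wz": 0}
    - {"hand": 1,"dx": -0.001,"dy": 0,"dz": 0,"wx": 0,"wy": 0,"wz": 0}

```text
t: 13.13
eef_pos: [0.5123, 0.0774, 0.105]
orientation: [[0.102, 0.995, 0.004], [0.995, -0.102, 0.002], [0.002, 0.004, -1.0]]
ft_force: [0.1, 5.2, 11.1]
width: -0.002
finger_force: 5.5
```

```bash
python3 -c "
from h import *
rep()
shot('side','s4.png',(160,150,320,250),5)"; python3 prof.py s4.png|tail -1
```

```text
t 13.1333 pos [0.5123 0.0774 0.105 ] stand [ 0.0012 -0.0211] yaw err -0.0001 F [ 0.14  5.22 11.11] w -0.002
tilt [ 0.0038  0.0017 -1.    ]
-0.03 [(-90, 49, 57), (-85, 50, 63), (-80, 49, 84), (-75, 50, 133), (-70, 49, 158), (-65, 47, 153), (-60, 50, 135), (-55, 89, 120), (-50, 147, 106), (-45, 171, 102), (-40, 176, 102), (-35, 175, 102), (-30, 176, 101), (-25, 174, 102), (-20, 174, 114), (-15, 173, 141), (-10, 171, 157), (-5, 171, 163), (0, 173, 163), (5, 174, 153), (10, 173, 126), (15, 174, 102), (20, 173, 91), (25, 162, 89), (30, 130, 101), (35, 109, 111), (40, 107, 114)]
```

The plate's rear edge is at y≈+9 mm, about 19 mm drawn out in all, and it follows the fingers one to one. Continuing.

send_rows:
  motion:
    - {"hand": 1,"dx": -0.0015,"dy": 0,"dz": 0,"wx": 0,"wy": 0,"wz": 0}
    - {"hand": 1,"dx": -0.0015,"dy": 0,"dz": 0,"wx": 0,"wy": 0,"wz": 0}
    - {"hand": 1,"dx": -0.0015,"dy": 0,"dz": 0,"wx": 0,"wy": 0,"wz": 0}
    - {"hand": 1,"dx": -0.0015,"dy": 0,"dz": 0,"wx": 0,"wy": 0,"wz": 0}
    - {"hand": 1,"dx": -0.0015,"dy": 0,"dz": 0,"wx": 0,"wy": 0,"wz": 0}
    - {"hand": 1,"dx": -0.0015,"dy": 0,"dz": 0,"wx": 0,"wy": 0,"wz": 0}
    - {"hand": 1,"dx": -0.0015,"dy": 0,"dz": 0,"wx": 0,"wy": 0,"wz": 0}
    - {"hand": 1,"dx": -0.0015,"dy": 0,"dz": 0,"wx": 0,"wy": 0,"wz": 0}

```text
t: 13.85
eef_pos: [0.5109, 0.0654, 0.105]
orientation: [[0.102, 0.995, 0.004], [0.995, -0.102, 0.002], [0.002, 0.003, -1.0]]
ft_force: [-0.3, 5.8, 11.1]
width: 0.001
finger_force: 5.8
```

send_rows:
  motion:
    - {"hand": 1,"dx": -0.0015,"dy": 0,"dz": 0,"wx": 0,"wy": 0,"wz": 0}
    - {"hand": 1,"dx": -0.0015,"dy": 0,"dz": 0,"wx": 0,"wy": 0,"wz": 0}
    - {"hand": 1,"dx": -0.0015,"dy": 0,"dz": 0,"wx": 0,"wy": 0,"wz": 0}
    - {"hand": 1,"dx": -0.0015,"dy": 0,"dz": 0,"wx": 0,"wy": 0,"wz": 0}
    - {"hand": 1,"dx": -0.0015,"dy": 0,"dz": 0,"wx": 0,"wy": 0,"wz": 0}
    - {"hand": 1,"dx": -0.0015,"dy": 0,"dz": 0,"wx": 0,"wy": 0,"wz": 0}

```text
t: 14.35
eef_pos: [0.5099, 0.0565, 0.105]
orientation: [[0.102, 0.995, 0.003], [0.995, -0.102, 0.002], [0.002, 0.003, -1.0]]
ft_force: [-1.6, 5.8, 11.5]
width: -0.001
finger_force: 6.0
```

```bash
python3 -c "
from h import *
rep()
shot('side','s5.png',(160,150,320,250),5)"; python3 prof.py s5.png|tail -1
```

```text
t 14.35 pos [0.5099 0.0565 0.105 ] stand [ 0.001  -0.0421] yaw err -0.0002 F [-1.58  5.82 11.52] w -0.001
tilt [ 0.0033  0.0017 -1.    ]
-0.03 [(-90, 49, 168), (-85, 50, 172), (-80, 49, 151), (-75, 50, 125), (-70, 49, 112), (-65, 47, 102), (-60, 50, 103), (-55, 89, 102), (-50, 147, 102), (-45, 171, 106), (-40, 176, 125), (-35, 175, 145), (-30, 176, 159), (-25, 174, 164), (-20, 174, 161), (-15, 173, 144), (-10, 171, 110), (-5, 171, 72), (0, 173, 64), (5, 174, 74), (10, 173, 86), (15, 174, 99), (20, 173, 103), (25, 162, 94), (30, 130, 95), (35, 109, 99), (40, 107, 101)]
```

View pics/s5.png

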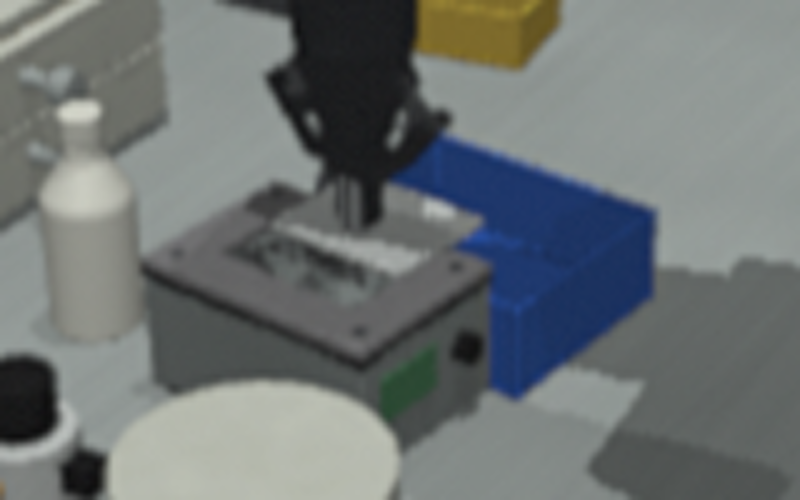

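The plate's rear edge is at y≈-12 mm, so its centre is at about -54 mm, just short of the edge. It is straight and on course over the bin.

send_rows:
  motion:
    - {"hand": 1,"dx": -0.002,"dy": 0,"dz": 0,"wx": 0,"wy": 0,"wz": 0}
    - {"hand": 1,"dx": -0.002,"dy": 0,"dz": 0,"wx": 0,"wy": 0,"wz": 0}
    - {"hand": 1,"dx": -0.002,"dy": 0,"dz": 0,"wx": 0,"wy": 0,"wz": 0}
    - {"hand": 1,"dx": -0.002,"dy": 0,"dz": 0,"wx": 0,"wy": 0,"wz": 0}
    - {"hand": 1,"dx": -0.002,"dy": 0,"dz": 0,"wx": 0,"wy": 0,"wz": 0}

```text
t: 14.82
eef_pos: [0.5089, 0.0465, 0.105]
orientation: [[0.102, 0.995, 0.003], [0.995, -0.102, 0.002], [0.002, 0.003, -1.0]]
ft_force: [-0.8, 5.9, 12.7]
width: -0.003
finger_force: 6.2
```

send_rows:
  motion:
    - {"hand": 1,"dx": -0.003,"dy": 0,"dz": 0,"wx": 0,"wy": 0,"wz": 0}
    - {"hand": 1,"dx": -0.004,"dy": 0,"dz": -0.0005,"wx": 0,"wy": 0,"wz": 0}
    - {"hand": 1,"dx": -0.002,"dy": 0,"dz": -0.008,"wx": 0,"wy": 0,"wz": 0}
    - {"hand": 1,"dx": 0,"dy": 0,"dz": -0.02,"wx": 0,"wy": 0,"wz": 0}
    - {"hand": 1,"dx": 0,"dy": 0,"dz": -0.03,"wx": 0,"wy": 0,"wz": 0}
    - {"hand": 1,"dx": 0,"dy": 0,"dz": -0.03,"wx": 0,"wy": 0,"wz": 0}
    - {"hand": 1,"dx": 0,"dy": 0,"dz": 0,"wx": 0,"wy": 0,"wz": 0}
    - {"hand": 1,"dx": 0,"dy": 0,"dz": 0,"wx": 0,"wy": 0,"wz": 0}

```text
t: 15.48
eef_pos: [0.5075, 0.0366, 0.1939]
orientation: [[0.102, 0.995, 0.004], [0.995, -0.102, 0.0], [0.001, 0.004, -1.0]]
ft_force: [-0.5, -0.1, -0.8]
width: 0.003
finger_force: 0.0
```

```bash
python3 -c "
from h import *
rep()
shot('side','s6.png',(160,150,320,250),5)"
```

```text
t 15.4833 pos [0.5075 0.0366 0.1939] stand [ 0.0007 -0.0621] yaw err 0.0003 F [-0.53 -0.1  -0.76] w 0.003
tilt [ 3.7e-03  2.0e-04 -1.0e+00]
```

View pics/s6.png

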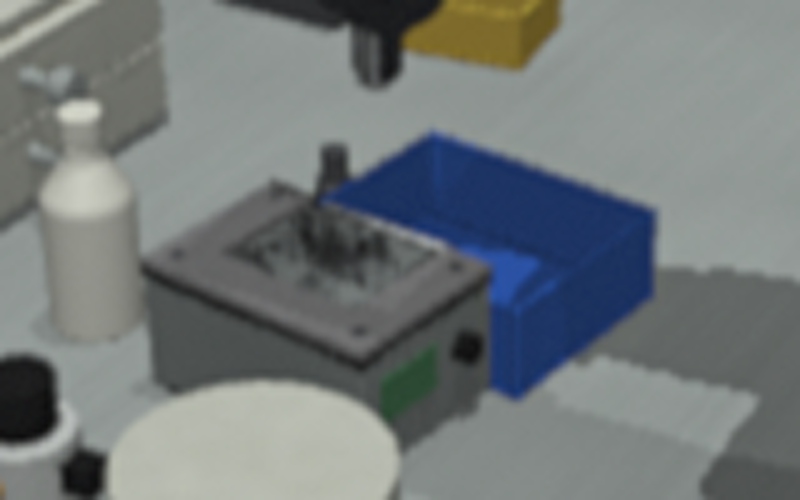

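The nest is empty and the plate has dropped. A thin white line along the edge at (380–450, 225–245) suggests it may be leaning. I'll move the arm away and look from above.

send_rows:
  motion:
    - {"hand": 1,"dx": -0.01,"dy": 0,"dz": -0.01,"wx": 0,"wy": 0,"wz": 0}
    - {"hand": 1,"dx": -0.025,"dy": 0,"dz": -0.01,"wx": 0,"wy": 0,"wz": 0}
    - {"hand": 1,"dx": -0.03,"dy": 0,"dz": 0,"wx": 0,"wy": 0,"wz": 0}
    - {"hand": 1,"dx": -0.03,"dy": 0,"dz": 0,"wx": 0,"wy": 0,"wz": 0}
    - {"hand": 1,"dx": -0.03,"dy": 0,"dz": 0,"wx": 0,"wy": 0,"wz": 0}
    - {"hand": 1,"dx": -0.03,"dy": 0,"dz": 0,"wx": 0,"wy": 0,"wz": 0}
    - {"hand": 1,"dx": -0.03,"dy": 0,"dz": 0,"wx": 0,"wy": 0,"wz": 0}
    - {"hand": 1,"dx": -0.03,"dy": 0,"dz": 0,"wx": 0,"wy": 0,"wz": 0}
    - {"hand": 1,"dx": -0.03,"dy": 0,"dz": 0,"wx": 0,"wy": 0,"wz": 0}
    - {"hand": 1,"dx": -0.02,"dy": 0,"dz": 0,"wx": 0,"wy": 0,"wz": 0}
    - {"hand": 1,"dx": 0,"dy": 0,"dz": 0,"wx": 0,"wy": 0,"wz": 0}

```text
t: 16.45
eef_pos: [0.4783, -0.2306, 0.2115]
orientation: [[0.104, 0.995, -0.002], [0.995, -0.104, -0.001], [-0.001, -0.002, -1.0]]
ft_force: [-0.4, -0.3, 0.3]
width: 0.001
finger_force: 0.0
```

```bash
python3 -c "
from h import *
rep()
shot('top','t4.png',(190,120,345,250),3)
shot('side','s7.png',(160,150,320,250),5)
a=cv2.imread('pics/t4.png');b=cv2.imread('pics/s7.png')
b=cv2.resize(b,None,fx=.58,fy=.58,interpolation=cv2.INTER_AREA)
c=np.zeros((a.shape[0]+0,800,3),np.uint8)
b=cv2.resize(b,(335,209));c[:,:465]=a;c[:209,465:800]=b
cv2.imwrite('pics/c4.png',c)"
```

```text
t 16.45 pos [ 0.4783 -0.2306  0.2115] stand [-0.0012 -0.3309] yaw err -0.0023 F [-0.43 -0.33  0.33] w 0.001
tilt [-1.7e-03 -5.0e-04 -1.0e+00]
```

View pics/c4.png

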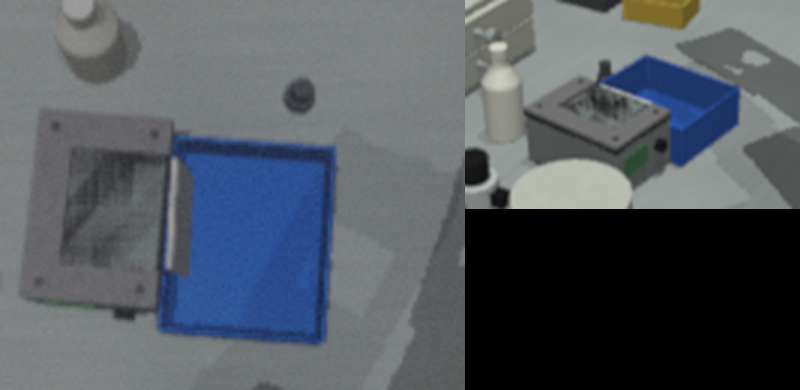

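The plate stands steeply in the bin, leaning on the near wall: its top edge is at (170–182, 160–270) and its face runs to x≈190. I'd rather lay it down. A light touch on its upper edge, drawn outwards, should tip it flat. First I'll locate that edge.

```bash
python3 -c "
from h import *
im=cv2.imread('pics/raw_t4.png')
print([(u,im[190,u].tolist()) for u in range(238,258)])
c=lambda x,y:(190+(x+.5)/3-.5,120+(y+.5)/3-.5)
for z in(.065,.075,.085):
  print(z,[W2S(ray('top',(u,190),z)).round(4).tolist() for u in(246,248,250,252,254)])
for p in[(176,158),(168,270),(190,172),(187,275)]: print(p,W2S(ray('top',c(*p),.08)),W2S(ray('top',c(*p),.02)))
"
```

```text
[(238, [103, 97, 93]), (239, [106, 102, 97]), (240, [107, 103, 99]), (241, [103, 99, 95]), (242, [103, 100, 96]), (243, [95, 92, 86]), (244, [66, 59, 57]), (245, [80, 68, 65]), (246, [139, 136, 137]), (247, [147, 146, 148]), (248, [107, 104, 103]), (249, [80, 76, 75]), (250, [83, 81, 79]), (251, [85, 79, 78]), (252, [79, 73, 72]), (253, [95, 80, 72]), (254, [141, 80, 53]), (255, [153, 82, 46]), (256, [152, 83, 47]), (257, [153, 84, 48])]
0.065 [[0.0045, -0.0609], [0.0049, -0.0664], [0.0053, -0.0718], [0.0057, -0.0772], [0.0061, -0.0826]]
0.075 [[0.003, -0.0615], [0.0034, -0.0669], [0.0038, -0.0723], [0.0042, -0.0776], [0.0046, -0.083]]
0.085 [[0.0015, -0.0621], [0.0019, -0.0674], [0.0023, -0.0727], [0.0026, -0.078], [0.003, -0.0834]]
(176, 158) [ 0.05079214 -0.06420962] [ 0.06312406 -0.06083533]
(168, 270) [-0.05049055 -0.06517981] [-0.04475059 -0.06186867]
(190, 172) [ 0.03893415 -0.07775979] [ 0.05049429 -0.07526741]
(187, 275) [-0.0536781  -0.08228924] [-0.04814561 -0.08009165]
```

send_rows:
  motion:
    - {"hand": 1,"dx": 0.027,"dy": 0,"dz": 0,"wx": 0,"wy": 0,"wz": 0}
    - {"hand": 1,"dx": 0.03,"dy": 0,"dz": 0,"wx": 0,"wy": 0,"wz": 0}
    - {"hand": 1,"dx": 0.03,"dy": 0,"dz": 0,"wx": 0,"wy": 0,"wz": 0}
    - {"hand": 1,"dx": 0.03,"dy": 0,"dz": 0,"wx": 0,"wy": 0,"wz": 0}
    - {"hand": 1,"dx": 0.03,"dy": 0,"dz": 0,"wx": 0,"wy": 0,"wz": 0}
    - {"hand": 1,"dx": 0.03,"dy": 0,"dz": 0.015,"wx": 0,"wy": 0,"wz": 0}
    - {"hand": 1,"dx": 0.03,"dy": 0,"dz": 0.02,"wx": 0,"wy": 0,"wz": 0}
    - {"hand": 1,"dx": 0.03,"dy": 0,"dz": 0.02,"wx": 0,"wy": 0,"wz": 0}
    - {"hand": 1,"dx": 0.015,"dy": 0,"dz": 0.02,"wx": 0,"wy": 0,"wz": 0}
    - {"hand": 1,"dx": 0.005,"dy": 0,"dz": 0.01,"wx": 0,"wy": 0,"wz": 0}
    - {"hand": 1,"dx": 0,"dy": 0,"dz": 0,"wx": 0,"wy": 0,"wz": 0}
    - {"hand": 1,"dx": 0,"dy": 0,"dz": 0,"wx": 0,"wy": 0,"wz": 0}

```text
t: 17.55
eef_pos: [0.505, 0.0288, 0.127]
orientation: [[0.1, 0.995, -0.002], [0.995, -0.1, -0.0], [-0.0, -0.002, -1.0]]
ft_force: [0.2, -0.2, -0.2]
width: -0.002
finger_force: 0.0
```

```bash
python3 -c "
from h import *
rep((0,-.074,.100))"
```

```text
t 17.55 pos [0.505  0.0288 0.127 ] stand [-0.0011 -0.0702] yaw err 0.0017 F [ 0.16 -0.18 -0.19] w -0.002
tilt [-1.7e-03 -3.0e-04 -1.0e+00]
tool delta [-0.0038  0.0011  0.027 ]
```

send_rows:
  motion:
    - {"hand": 1,"dx": -0.003,"dy": 0,"dz": 0.005,"wx": 0,"wy": 0,"wz": 0}
    - {"hand": 1,"dx": 0,"dy": 0,"dz": 0.005,"wx": 0,"wy": 0,"wz": 0}
    - {"hand": 1,"dx": 0,"dy": 0,"dz": 0.005,"wx": 0,"wy": 0,"wz": 0}
    - {"hand": 1,"dx": 0,"dy": 0,"dz": 0.004,"wx": 0,"wy": 0,"wz": 0}
    - {"hand": 1,"dx": 0,"dy": 0,"dz": 0.003,"wx": 0,"wy": 0,"wz": 0}
    - {"hand": 1,"dx": 0,"dy": 0,"dz": 0.002,"wx": 0,"wy": 0,"wz": 0}
    - {"hand": 1,"dx": 0,"dy": 0,"dz": 0,"wx": 0,"wy": 0,"wz": 0}
    - {"hand": 1,"dx": 0,"dy": 0,"dz": 0,"wx": 0,"wy": 0,"wz": 0}

```text
t: 18.22
eef_pos: [0.5053, 0.0256, 0.1031]
orientation: [[0.102, 0.995, -0.0], [0.995, -0.102, -0.0], [-0.0, -0.0, -1.0]]
ft_force: [0.2, -0.0, -0.1]
width: -0.002
finger_force: 0.0
```

```bash
python3 -c "
from h import *
rep((0,-.074,.098))"
```

```text
t 18.2167 pos [0.5053 0.0256 0.1031] stand [-0.0004 -0.0733] yaw err 0.0003 F [ 0.17 -0.05 -0.11] w -0.002
tilt [-2.e-04 -0.e+00 -1.e+00]
tool delta [-0.0007  0.0004  0.0051]
```

send_rows:
  motion:
    - {"hand": 1,"dx": 0,"dy": 0,"dz": 0.001,"wx": 0,"wy": 0,"wz": 0}
    - {"hand": 1,"dx": 0,"dy": 0,"dz": 0.001,"wx": 0,"wy": 0,"wz": 0}
    - {"hand": 1,"dx": 0,"dy": 0,"dz": 0.0005,"wx": 0,"wy": 0,"wz": 0}

```text
t: 18.47
eef_pos: [0.5054, 0.0257, 0.1007]
orientation: [[0.101, 0.995, 0.0], [0.995, -0.101, 0.0], [0.0, 0.0, -1.0]]
ft_force: [0.9, 0.4, -0.3]
width: 0.0
finger_force: 0.0
```

send_rows:
  motion:
    - {"hand": 1,"dx": 0,"dy": 0,"dz": 0.0005,"wx": 0,"wy": 0,"wz": 0}
    - {"hand": 1,"dx": 0,"dy": 0,"dz": 0.0005,"wx": 0,"wy": 0,"wz": 0}

```text
t: 18.63
eef_pos: [0.5053, 0.0257, 0.0997]
orientation: [[0.101, 0.995, 0.0], [0.995, -0.101, -0.0], [-0.0, 0.0, -1.0]]
ft_force: [-0.5, 0.4, 0.5]
width: -0.002
finger_force: 0.0
```

send_rows:
  motion:
    - {"hand": 1,"dx": 0,"dy": 0,"dz": 0.0005,"wx": 0,"wy": 0,"wz": 0}
    - {"hand": 1,"dx": 0,"dy": 0,"dz": 0,"wx": 0,"wy": 0,"wz": 0}

```text
t: 18.8
eef_pos: [0.5053, 0.0257, 0.0991]
orientation: [[0.101, 0.995, -0.0], [0.995, -0.101, -0.0], [-0.0, -0.0, -1.0]]
ft_force: [0.1, -1.5, 0.4]
width: 0.005
finger_force: 0.0
```

send_rows:
  motion:
    - {"hand": 1,"dx": 0,"dy": 0,"dz": 0.0005,"wx": 0,"wy": 0,"wz": 0}
    - {"hand": 1,"dx": 0,"dy": 0,"dz": 0,"wx": 0,"wy": 0,"wz": 0}

```text
t: 18.97
eef_pos: [0.5053, 0.0257, 0.0986]
orientation: [[0.102, 0.995, -0.0], [0.995, -0.102, -0.0], [-0.0, -0.0, -1.0]]
ft_force: [-0.5, -0.1, 1.1]
width: 0.004
finger_force: 0.0
```

send_rows:
  motion:
    - {"hand": 1,"dx": 0,"dy": 0,"dz": 0.0003,"wx": 0,"wy": 0,"wz": 0}
    - {"hand": 1,"dx": 0,"dy": 0,"dz": 0,"wx": 0,"wy": 0,"wz": 0}

```text
t: 19.13
eef_pos: [0.5053, 0.0257, 0.0983]
orientation: [[0.102, 0.995, -0.0], [0.995, -0.102, 0.0], [0.0, -0.0, -1.0]]
ft_force: [-0.0, 0.0, 0.0]
width: -0.002
finger_force: 0.0
```

send_rows:
  motion:
    - {"hand": 1,"dx": 0,"dy": 0,"dz": 0.0003,"wx": 0,"wy": 0,"wz": 0}
    - {"hand": 1,"dx": 0,"dy": 0,"dz": 0,"wx": 0,"wy": 0,"wz": 0}

```text
t: 19.3
eef_pos: [0.5053, 0.0257, 0.098]
orientation: [[0.101, 0.995, -0.0], [0.995, -0.101, 0.0], [0.0, -0.0, -1.0]]
ft_force: [0.5, -0.0, -0.2]
width: -0.001
finger_force: 0.0
```

send_rows:
  motion:
    - {"hand": 1,"dx": 0,"dy": 0,"dz": 0.0003,"wx": 0,"wy": 0,"wz": 0}
    - {"hand": 1,"dx": 0,"dy": 0,"dz": 0,"wx": 0,"wy": 0,"wz": 0}

```text
t: 19.47
eef_pos: [0.5054, 0.0257, 0.0978]
orientation: [[0.101, 0.995, 0.0], [0.995, -0.101, 0.0], [0.0, 0.0, -1.0]]
ft_force: [-1.0, -0.3, 0.0]
width: 0.001
finger_force: 0.4
```

send_rows:
  motion:
    - {"hand": 1,"dx": 0,"dy": 0,"dz": 0.0003,"wx": 0,"wy": 0,"wz": 0}
    - {"hand": 1,"dx": 0,"dy": 0,"dz": 0.0001,"wx": 0,"wy": 0,"wz": 0}

```text
t: 19.63
eef_pos: [0.5055, 0.0257, 0.0976]
orientation: [[0.102, 0.995, 0.0], [0.995, -0.102, 0.0], [0.0, 0.0, -1.0]]
ft_force: [-1.6, -0.2, 4.5]
width: 0.003
finger_force: 2.4
```

send_rows:
  motion:
    - {"hand": 1,"dx": -0.001,"dy": 0,"dz": 0,"wx": 0,"wy": 0,"wz": 0}
    - {"hand": 1,"dx": -0.001,"dy": 0,"dz": 0,"wx": 0,"wy": 0,"wz": 0}
    - {"hand": 1,"dx": -0.001,"dy": 0,"dz": 0,"wx": 0,"wy": 0,"wz": 0}

```text
t: 19.88
eef_pos: [0.5053, 0.0227, 0.0977]
orientation: [[0.102, 0.995, 0.0], [0.995, -0.102, 0.0], [0.0, 0.0, -1.0]]
ft_force: [-1.7, 0.3, 5.9]
width: -0.0
finger_force: 3.4
```

send_rows:
  motion:
    - {"hand": 1,"dx": -0.001,"dy": 0,"dz": -0.0001,"wx": 0,"wy": 0,"wz": 0}
    - {"hand": 1,"dx": -0.001,"dy": 0,"dz": -0.0001,"wx": 0,"wy": 0,"wz": 0}
    - {"hand": 1,"dx": -0.001,"dy": 0,"dz": 0,"wx": 0,"wy": 0,"wz": 0}
    - {"hand": 1,"dx": -0.001,"dy": 0,"dz": 0,"wx": 0,"wy": 0,"wz": 0}

```text
t: 20.22
eef_pos: [0.5049, 0.0186, 0.098]
orientation: [[0.102, 0.995, 0.001], [0.995, -0.102, 0.0], [0.0, 0.001, -1.0]]
ft_force: [-1.8, -0.2, 5.4]
width: 0.001
finger_force: 3.0
```

send_rows:
  motion:
    - {"hand": 1,"dx": -0.001,"dy": 0,"dz": -0.0001,"wx": 0,"wy": 0,"wz": 0}
    - {"hand": 1,"dx": -0.001,"dy": 0,"dz": 0,"wx": 0,"wy": 0,"wz": 0}
    - {"hand": 1,"dx": -0.001,"dy": 0,"dz": 0,"wx": 0,"wy": 0,"wz": 0}

```text
t: 20.47
eef_pos: [0.5046, 0.0156, 0.098]
orientation: [[0.102, 0.995, 0.001], [0.995, -0.102, -0.0], [0.0, 0.001, -1.0]]
ft_force: [0.7, -0.3, 4.5]
width: -0.0
finger_force: 2.7
```

send_rows:
  motion:
    - {"hand": 1,"dx": -0.001,"dy": 0,"dz": 0,"wx": 0,"wy": 0,"wz": 0}
    - {"hand": 1,"dx": -0.001,"dy": 0,"dz": 0,"wx": 0,"wy": 0,"wz": 0}
    - {"hand": 1,"dx": -0.001,"dy": 0,"dz": 0,"wx": 0,"wy": 0,"wz": 0}
    - {"hand": 1,"dx": -0.001,"dy": 0,"dz": 0,"wx": 0,"wy": 0,"wz": 0}

```text
t: 20.8
eef_pos: [0.5043, 0.0116, 0.0979]
orientation: [[0.102, 0.995, 0.001], [0.995, -0.102, 0.0], [0.0, 0.001, -1.0]]
ft_force: [1.2, 0.0, 4.1]
width: 0.001
finger_force: 2.4
```

send_rows:
  motion:
    - {"hand": 1,"dx": -0.001,"dy": 0,"dz": 0,"wx": 0,"wy": 0,"wz": 0}
    - {"hand": 1,"dx": -0.001,"dy": 0,"dz": 0,"wx": 0,"wy": 0,"wz": 0}
    - {"hand": 1,"dx": -0.001,"dy": 0,"dz": 0,"wx": 0,"wy": 0,"wz": 0}
    - {"hand": 1,"dx": -0.001,"dy": 0,"dz": 0,"wx": 0,"wy": 0,"wz": 0}

```text
t: 21.13
eef_pos: [0.5038, 0.0076, 0.0977]
orientation: [[0.101, 0.995, 0.001], [0.995, -0.101, -0.0], [0.0, 0.001, -1.0]]
ft_force: [1.7, -0.5, 4.1]
width: 0.001
finger_force: 1.9
```

```bash
python3 -c "
from h import *
rep()
shot('top','t5.png');im=cv2.imread('pics/raw_t5.png')
for v in (175,180,205,212): print(v,[im[v,u].tolist() for u in range(240,262,1)])
"
```

```text
t 21.1333 pos [0.5038 0.0076 0.0977] stand [-0.0001 -0.0914] yaw err 0.0003 F [ 1.67 -0.46  4.09] w 0.001
tilt [ 7.e-04 -0.e+00 -1.e+00]
175 [[112, 119, 122], [117, 123, 126], [116, 124, 126], [117, 123, 125], [114, 122, 124], [117, 122, 126], [115, 123, 126], [116, 123, 125], [116, 123, 126], [116, 122, 124], [115, 123, 125], [117, 123, 125], [115, 123, 125], [114, 121, 124], [115, 122, 123], [114, 121, 124], [112, 118, 122], [115, 123, 126], [118, 124, 126], [114, 121, 122], [116, 123, 126], [117, 123, 125]]
180 [[106, 111, 113], [103, 111, 113], [104, 109, 113], [103, 111, 112], [101, 108, 110], [108, 115, 117], [103, 111, 112], [100, 109, 110], [102, 108, 112], [101, 108, 109], [103, 111, 112], [98, 105, 108], [103, 110, 112], [103, 107, 111], [102, 109, 110], [103, 110, 111], [104, 109, 112], [99, 105, 107], [101, 106, 111], [101, 106, 110], [102, 108, 111], [103, 108, 110]]
205 [[68, 66, 62], [66, 62, 60], [63, 58, 54], [60, 56, 55], [57, 53, 48], [66, 59, 51], [63, 60, 51], [62, 57, 49], [63, 56, 51], [63, 58, 53], [65, 61, 54], [62, 55, 51], [64, 60, 54], [62, 59, 51], [59, 51, 47], [67, 60, 56], [64, 59, 55], [65, 60, 53], [63, 57, 52], [59, 56, 48], [65, 55, 53], [61, 52, 48]]
212 [[77, 70, 61], [78, 67, 60], [73, 68, 61], [77, 73, 69], [75, 75, 68], [74, 72, 67], [78, 77, 73], [82, 83, 83], [80, 83, 82], [85, 85, 86], [84, 85, 87], [84, 87, 87], [84, 88, 87], [81, 84, 86], [79, 85, 86], [78, 83, 84], [83, 86, 87], [84, 89, 91], [81, 87, 87], [83, 86, 86], [85, 85, 86], [83, 85, 86]]
```

send_rows:
  motion:
    - {"hand": 1,"dx": -0.0015,"dy": 0,"dz": 0,"wx": 0,"wy": 0,"wz": 0}
    - {"hand": 1,"dx": -0.0015,"dy": 0,"dz": 0.0001,"wx": 0,"wy": 0,"wz": 0}
    - {"hand": 1,"dx": -0.0015,"dy": 0,"dz": 0.0001,"wx": 0,"wy": 0,"wz": 0}
    - {"hand": 1,"dx": -0.0015,"dy": 0,"dz": 0.0001,"wx": 0,"wy": 0,"wz": 0}
    - {"hand": 1,"dx": -0.002,"dy": 0,"dz": 0.0002,"wx": 0,"wy": 0,"wz": 0}
    - {"hand": 1,"dx": -0.002,"dy": 0,"dz": 0.0003,"wx": 0,"wy": 0,"wz": 0}

```text
t: 21.68
eef_pos: [0.502, -0.0024, 0.0966]
orientation: [[0.101, 0.995, -0.001], [0.995, -0.101, -0.0], [-0.0, -0.001, -1.0]]
ft_force: [0.1, -1.1, 1.6]
width: 0.0
finger_force: 0.7
```

send_rows:
  motion:
    - {"hand": 1,"dx": -0.002,"dy": 0,"dz": 0,"wx": 0,"wy": 0,"wz": 0}
    - {"hand": 1,"dx": -0.002,"dy": 0,"dz": 0,"wx": 0,"wy": 0,"wz": 0}
    - {"hand": 1,"dx": -0.002,"dy": 0,"dz": 0,"wx": 0,"wy": 0,"wz": 0}

```text
t: 21.93
eef_pos: [0.5013, -0.0083, 0.0966]
orientation: [[0.102, 0.995, -0.001], [0.995, -0.102, 0.0], [-0.0, -0.001, -1.0]]
ft_force: [0.1, 0.6, 0.3]
width: 0.001
finger_force: 0.0
```

Contact is lost, so the plate should have tipped. I'll rise, retreat and check.

send_rows:
  motion:
    - {"hand": 1,"dx": 0,"dy": 0,"dz": -0.02,"wx": 0,"wy": 0,"wz": 0}
    - {"hand": 1,"dx": 0,"dy": 0,"dz": -0.03,"wx": 0,"wy": 0,"wz": 0}
    - {"hand": 1,"dx": -0.02,"dy": 0,"dz": -0.03,"wx": 0,"wy": 0,"wz": 0}
    - {"hand": 1,"dx": -0.03,"dy": 0,"dz": -0.03,"wx": 0,"wy": 0,"wz": 0}
    - {"hand": 1,"dx": -0.035,"dy": 0,"dz": 0,"wx": 0,"wy": 0,"wz": 0}
    - {"hand": 1,"dx": -0.035,"dy": 0,"dz": 0,"wx": 0,"wy": 0,"wz": 0}
    - {"hand": 1,"dx": -0.035,"dy": 0,"dz": 0,"wx": 0,"wy": 0,"wz": 0}
    - {"hand": 1,"dx": -0.035,"dy": 0,"dz": 0,"wx": 0,"wy": 0,"wz": 0}
    - {"hand": 1,"dx": -0.035,"dy": 0,"dz": 0,"wx": 0,"wy": 0,"wz": 0}
    - {"hand": 1,"dx": -0.02,"dy": 0,"dz": 0,"wx": 0,"wy": 0,"wz": 0}
    - {"hand": 1,"dx": 0,"dy": 0,"dz": 0,"wx": 0,"wy": 0,"wz": 0}

```text
t: 22.85
eef_pos: [0.4764, -0.2549, 0.2062]
orientation: [[0.104, 0.995, -0.0], [0.995, -0.104, -0.001], [-0.001, 0.0, -1.0]]
ft_force: [-0.7, -0.4, 0.6]
width: 0.002
finger_force: 0.0
```

```bash
python3 -c "
from h import *
rep()
shot('top','t6.png',(190,120,345,250),5)
a=cv2.imread('pics/raw_t4.png').astype(int);b=cv2.imread('pics/raw_t6.png').astype(int)
d=(abs(a-b).sum(2)>60)[120:240,190:305].astype(np.uint8)
n,l,st,c=cv2.connectedComponentsWithStats(d);print([s.tolist() for s in st[1:] if s[4]>8])"
```

```text
t 22.85 pos [ 0.4764 -0.2549  0.2062] stand [-0.0006 -0.3553] yaw err -0.0026 F [-0.7  -0.42  0.6 ] w 0.002
tilt [-0.     -0.0011 -1.    ]
[[55, 52, 39, 42, 1297]]
```

View pics/t6.png

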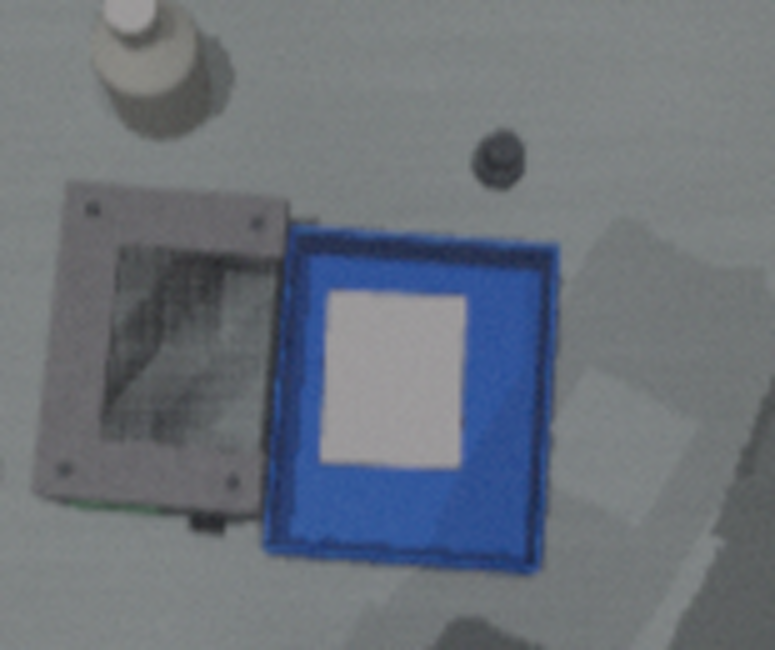

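The plate lies flat in the bin at (328–465, 290–468). The bin's edges are where they were, (290,225) to (266,550), and the coupling and bottle haven't moved. I'm handing the job in.

```bash
python3 -c "
from station import *
print(finish_job())"
```

```text
the job is handed in; nothing more can be done
None
```

The bin stands square against the stand's open side with the cover plate lying flat in it; the plate first came to rest leaning on the bin wall, so I tipped it flat with a light touch before handing in (about 23 s used, about 15 N peak push on both bin and plate).

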